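# Bring the open pot round on the mosaic carousel

### The arm

A 6-joint arm with a two-finger parallel gripper is mounted at the origin on the work surface. World frame = base frame: x ahead of the robot, y to its left, z up, the work surface at z = 0. Lengths are in m, angles in rad, forces in N, time in s.
With the tool pointing down it reaches from about 0.325 to 0.775 m from the base axis. Payload 5.5 kg.
Tool frame: the origin (TCP) lies between the finger pads; the fingertips stand 8 mm ahead of it and the grasp point (between the pads) lies 11 mm behind it (tcp_to_tips is the distance from the TCP to the fingertips, in m); z points along the fingers, y is the line along which they close (so a half turn about z gives the same grasp; the last joint's range is limited). The gripper opens to 88 mm and grips with 3 to 60 N. Pads are 20 mm wide; open, the fingers measure 115 mm over their backs; the gripper's body (75 mm by 178 mm) begins 61 mm behind the grasp point.
Start: joints at [-1.217, 0.091, 1.231, -0, 1.82, -0.057], TCP at [0.24, -0.55, 0.231] pointing down, gripper open.
Joint ranges: [-2.87, 2.87], [-0.86, 2.18], [0.17, 2.46], [-1.51, 4.65], [0.06, 2.69], [-2.65, 2.65]. Speed limits (rad/s): [2.57, 2.57, 3.01, 3.14, 3.14, 3.14].

### API

Orientations are given as a unit quaternion [w, x, y, z].
In Python, from bench import * gives the robot as it stands. Calls block until the motion is done:
- move_to(position, orientation): joint-space move of the TCP to a pose.
- move_l(position, speed=0.15, orientation=None): straight line of the TCP; orientation=None keeps the orientation; speed is the mean speed in m/s.
- movej(angles): joint-space move.
- gripper_open() and close(): open the fingers fully, or close them until they stop; the grip force is fixed at half the most.
- hold(seconds).
- inverse_kinematics(position, orientation): joint angles nearest the present ones, or None.
- state(): the state.
- get_image(name): name is "scene" or "top" or "wrist"; returns a dict with "frame" (480x640x3 uint8, blue, green, red), "depth" (480x640 float32, m along the optical axis (not along the pixel's ray), 0 where there is no reading), "camera_matrix" (3x3 intrinsics, pixels), "view" (4x4, takes a point from world to camera coordinates). Camera axes: x right, y up, looking along -z (the intrinsics and any distortion apply to the point x, -y, -z); pixel columns grow to the right and rows downward; lengths in m; the calibration is good to about 2 mm. The wrist camera is an equidistant fisheye: a pixel r from the principal point sees the ray r / f radians off the axis. A picture is of the moment at which its call begins.
A pose or a line that the arm cannot do raises IKError and nothing moves.
- job_done(): hands the job in; it is judged then, once.
The state is a dict: "time": time; "joint_pos": joint angles; "dq": joint speeds; "joint_torque": joint torques, N m; "ee_pos": TCP position; "ee_rot": TCP orientation; "ft_force": force on the tool from outside, world axes, zero at the start; "moment": the same for the moment, N m; "finger_gap": finger opening in m; "finger_force": force on a finger pad.
Only numpy, scipy, OpenCV 4.12 (cv2) and the standard library are available. Lean on these libraries where they do the work, as an engineer would, in place of code of your own. Each camera call takes 0.05 s, during which the arm holds its last target. There are 200 camera calls.

### The job

Push the scalloped rim of the six-cup carousel round with your fingertips until the open pot, the only one without a lid, is at the front: squarely facing the middle of the half-laid mosaic board, where the maker works. Push gently, touch only the carousel itself and none of the pots or the jar standing in it, and leave everything else on the table where it lies. Then take your hand away with the carousel at rest.

Things in the scene. Friction and masses are not known exactly. Their poses are not given: they have to be found in the camera images.
- carousel: Turning tray of grey plastic, 270 mm across: six round cups (90 mm outside, walls 3 mm, tops 37 mm above the table) in a ring, centres 90 mm from the axis, 60 degrees apart, a V notch in the rim between neighbours. Origin: on the vertical turning axis, 10 mm above the table; z up; -x points at open_pot's cup; axes turn with it. Turns endlessly both ways, cannot lift, no detents.
- notch (a point): A point in the rim notch next to open_pot's cup, counterclockwise of it seen from above: 122 mm from the axis, 30 degrees past that cup's centre, 18 mm above the table. The other five notches follow every 60 degrees. A fingertip up to 30 mm thick, set upright here, bears on the next cup's outer wall and drives the tray. Drag 0.05 N m (about 1 N here); let go at slow speed it stops in a few degrees.
- open_pot: The open pot: a clear plastic pot 50 mm square and 34 mm tall, walls 2 mm, without a lid, glass chips showing inside, mass about 70 g, standing loose in one cup of the carousel. Origin: centre of its underside, 13 mm above the table.
- mosaic: Half-laid mosaic: plywood board 170 mm square, 8 mm thick, with glass tiles up to 12 mm above the table, lying loose to the left of the carousel, its centre 265 to 285 mm from the axis. Origin: centre of its underside; z up; +x points at the carousel's axis. The front of the carousel is the side facing this board: a pot at the front stands on the line from the axis to its centre.
- lidded_pot1: A lidded pot, like open_pot but shut with a white press-on lid 53 mm square and 4 to 6 mm thick, 40 mm tall in all, mass about 70 g, standing loose in one of the other cups of the carousel. Origin: centre of its underside.
- lidded_pot2: A lidded pot, like open_pot but shut with a white press-on lid 53 mm square and 4 to 6 mm thick, 40 mm tall in all, mass about 70 g, standing loose in one of the other cups of the carousel. Origin: centre of its underside.
- lidded_pot3: A lidded pot, like open_pot but shut with a white press-on lid 53 mm square and 4 to 6 mm thick, 40 mm tall in all, mass about 70 g, standing loose in one of the other cups of the carousel. Origin: centre of its underside.
- lidded_pot4: A lidded pot, like open_pot but shut with a white press-on lid 53 mm square and 4 to 6 mm thick, 40 mm tall in all, mass about 70 g, standing loose in one of the other cups of the carousel. Origin: centre of its underside.
- glue_jar: A round screw-top jar, 54 mm across and 45 mm tall, about 90 g, standing loose in one cup of the carousel. Origin: centre of its underside.
- paper_cup: A paper cup, 74 mm across the rim and 92 mm tall, standing on the table more than 220 mm from the carousel's axis. Origin: centre of its underside.
- loose_lid: The open pot's white lid, 53 mm square and 6 mm thick, lying on the table beside the mosaic. Origin: centre of its underside.
- marker: A marker pen, 130 mm long and 16 mm thick, lying along its own x on the table beyond the mosaic. Origin: near its middle, on the table.

How it is judged:
By the outcome, as a careful person would: the job done as asked, in the order asked, and still so for the second after the job is handed in, with the robot touching nothing.
It also fails if it takes over 51 s, if anything falls off the work surface, if the arm or the gripper's body presses on something with over 40 N, if the wrist force passes 120 N, or if a joint passes its speed limit or range.

## Working session

There is one attempt and no reset: what is moved stays moved. The work goes in short steps, each a Python script; the robot and the scene stay as the last script left them, time stands still between calls to the robot, and variables do not carry over. Pictures are saved under pics/ and viewed, at most 10 in all, crops included, and the job is handed in when it is done.

```bash
mkdir -p pics; python3 - <<'E'
from bench import *
import cv2,numpy as np
for n in ("top","scene"):
    d=get_image(n); cv2.imwrite(f"pics/{n}0.png",d["frame"]); np.savez(f"{n}0.npz",**{k:np.array(d[k]) for k in("frame","depth","camera_matrix","view")})
    print(d["camera_matrix"],d["view"], {k for k in d})
print(state())
E
```

```text
[[566.73280585   0.         321.12467448]
 [  0.         566.73280585 236.80736013]
 [  0.           0.           1.        ]] [[-0.03117496 -0.99922564 -0.02400502  0.00521453]
 [ 0.99518419 -0.03326399  0.09220591 -0.60435031]
 [-0.09293301 -0.0210149   0.99545057 -1.18397998]
 [ 0.          0.          0.          1.        ]] {'depth', 'view', 'frame', 'camera_matrix'}
[[561.91371009   0.         305.49147931]
 [  0.         561.91371009 240.06473116]
 [  0.           0.           1.        ]] [[ 0.80081292  0.59876026  0.01359478 -0.45727905]
 [-0.42623888  0.55383415  0.71525391  0.24861186]
 [ 0.42073636 -0.57857919  0.69873245 -1.66455797]
 [ 0.          0.          0.          1.        ]] {'depth', 'view', 'frame', 'camera_matrix'}
{'time': 0.1, 'joint_pos': array([-1.21673365e+00,  9.17894796e-02,  1.23173235e+00, -3.01442743e-05,
        1.81979722e+00, -5.66998433e-02]), 'dq': array([-7.06938904e-05, -1.43686860e-03, -2.59833004e-03, -1.45187612e-04,
       -1.04915648e-03, -2.87180737e-04]), 'joint_torque': array([ 2.88468611e-03, -4.47857380e+01, -4.07571423e+01,  6.99830172e-02,
        2.83732067e-02, -9.25919608e-05]), 'ee_pos': array([ 0.23949005, -0.54986636,  0.2296351 ]), 'ee_rot': array([-8.51508426e-04,  9.78983691e-01,  2.03936723e-01, -1.42318201e-04]), 'ft_force': array([0.22708122, 0.12401192, 0.96136746]), 'moment': array([ 0.0186022 , -0.05274599, -0.02744358]), 'finger_force': 0.0, 'finger_gap': 0.0879437614591102}
```

View pics/top0.png

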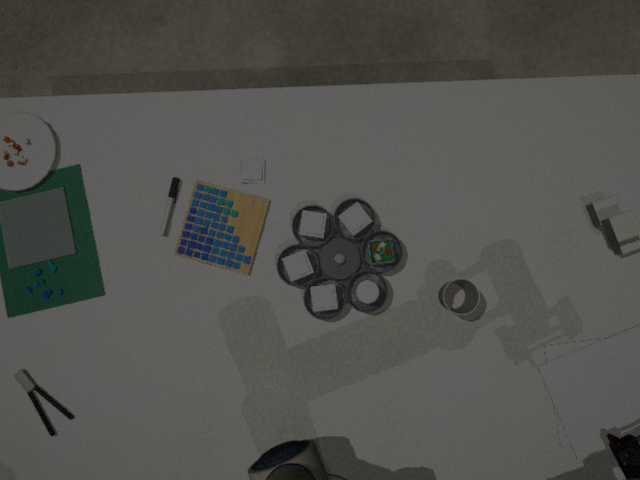

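The top view shows the carousel hub at about (340,258) px, with the open pot on its right at (382,251). The board is at (223,227), the paper cup at (461,298) and the loose lid at (253,168). The open pot needs about 155° counterclockwise. Next I'll fit the carousel and the board from the depth image.

```bash
cat > h.py <<'E'
import cv2,numpy as np
from scipy.optimize import minimize
def world(d):
    K=d["camera_matrix"];V=d["view"];z=np.asarray(d["depth"],float)
    v,u=np.mgrid[:z.shape[0],:z.shape[1]]
    c=np.stack([(u-K[0,2])/K[0,0]*z,-(v-K[1,2])/K[1,1]*z,-z],-1)
    return (c-V[:3,3])@V[:3,:3]
def board(d,W):
    hsv=cv2.cvtColor(d["frame"],cv2.COLOR_BGR2HSV)
    m=((hsv[...,1]>70)&(hsv[...,2]>40)&(W[...,2]>-.02)&(W[...,2]<.03)).astype(np.uint8)
    m[:, :150]=0; m[:,290:]=0; m[:150]=0; m[300:]=0
    m=cv2.morphologyEx(m,cv2.MORPH_CLOSE,np.ones((7,7)))
    n,l,s,_=cv2.connectedComponentsWithStats(m); k=1+s[1:,4].argmax()
    p=W[l==k]; r=cv2.minAreaRect((p[:,:2]*1000).astype(np.float32))
    return r,np.median(p[:,2])
def carousel(W,c0,a0):
    # union of six discs fitted to the raised area; a = angle of one cup
    P=W.reshape(-1,3); P=P[np.hypot(*(P[:,:2]-c0).T)<.175]
    P=P[np.abs(P[:,2])<.15]; up=P[:,2]>.020
    def sd(q):
        k=q[2]+np.arange(6)*np.pi/3
        C=q[:2]+.09*np.c_[np.cos(k),np.sin(k)]
        d=np.hypot(P[:,None,0]-C[:,0],P[:,None,1]-C[:,1]).min(1)-.045
        d=np.where(np.hypot(*(P[:,:2]-q[:2]).T)<.09,-.045,d)
        return d
    def cost(q): return np.mean((1/(1+np.exp(np.clip(sd(q)/.0015,-30,30)))-up)**2)
    best=min((minimize(cost,[*c0,a0+t],method="Nelder-Mead",options=dict(initial_simplex=np.array([*c0,a0+t])+np.array([[0,0,0],[.006,0,0],[0,.006,0],[0,0,.1]]))) for t in(-.25,0,.25)),key=lambda r:r.fun)
    return best.x,best.fun
E
python3 - <<'E'
from h import *
d=dict(np.load("top0.npz")); W=world(d)
for n,(u,v) in dict(hub=(340,258),pot=(382,251),cup=(461,285),table=(340,380),lid=(253,168),board=(223,227)).items(): print(n,W[v,u].round(4))
r,z=board(d,W); print("board",r,z)
h=W[258,340,:2]; p=W[251,382,:2]-h
q,f=carousel(W,h,np.arctan2(p[1],p[0])); print("car",q,np.degrees(q[2]),f, "potdeg",np.degrees(np.arctan2(*(W[251,382,:2]-q[:2])[::-1])))
b=np.array(r[0])/1000-q[:2]; print("boarddir",np.degrees(np.arctan2(b[1],b[0])),np.hypot(*b))
c=d["frame"][180:340,230:490]; cv2.imwrite("pics/crop.png",cv2.convertScaleAbs(cv2.resize(c,None,fx=3,fy=3),alpha=1.6))
E
```

```text
hub [ 0.557  -0.053   0.0388]
pot [ 0.5691 -0.1423  0.0344]
cup [ 0.4923 -0.3097  0.0118]
table [ 0.2989 -0.0444  0.0035]
lid [0.7639 0.1319 0.0058]
board [0.6343 0.1991 0.0122]
board ((608.6671142578125, 112.83352661132812), (359.5614929199219, 170.3606719970703), 73.33238983154297) 0.009180684084110905
car [ 0.55838567 -0.05170416 -1.43800374] -82.39154544481649 0.19308733643929862 potdeg -83.23187999870129
boarddir 73.00725135775822 0.17204904296716955
```

```bash
python3 - <<'E'
from h import *
d=dict(np.load("top0.npz")); W=world(d)
z=W[...,2]; hsv=cv2.cvtColor(d["frame"],cv2.COLOR_BGR2HSV)
a=np.uint8(np.clip(z*1000*4+20,0,255))[150:340,150:490]
b=hsv[150:340,150:490,1]
cv2.imwrite("pics/m.png",np.vstack([cv2.resize(a,None,fx=1.55,fy=1.55),cv2.resize(b,None,fx=1.55,fy=1.55)]))
print(np.percentile(hsv[190:260,190:250,1],[5,20,50]),np.percentile(hsv[60+300:400,300:400,1],[50,95]), (d["depth"]==0).mean())
E
```

```text
[ 23.  66. 111.] [17. 24.] 0.0040234375
```

View pics/m.png

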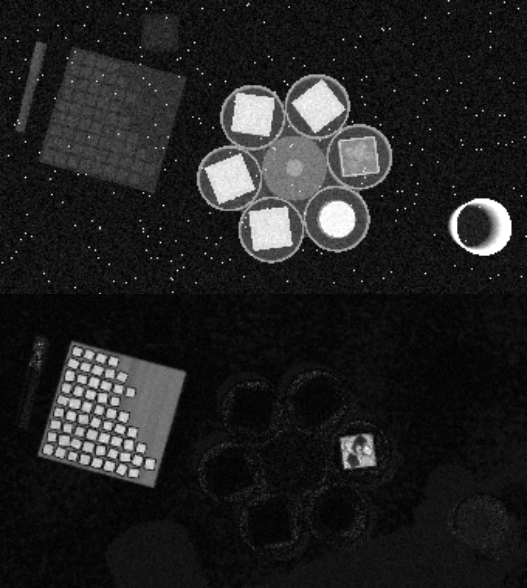

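View pics/crop.png

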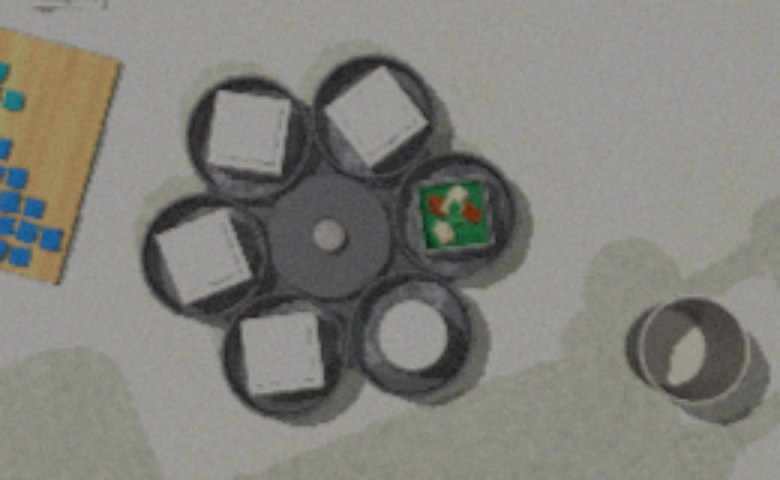

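The depth image shows the cup rings and the board clearly, so I'll threshold lower at 7 mm and refit.

```bash
python3 - <<'E'
s=open("h.py").read()
s=s.replace('z=np.asarray(d["depth"],float)','z=cv2.medianBlur(np.asarray(d["depth"],np.float32),3).astype(float)').replace("P[:,2]>.020","P[:,2]>.007")
i=s.index("def board");j=s.index("def carousel")
s=s[:i]+'''def board(d,W):
    m=((W[...,2]>.005)&(W[...,2]<.018)).astype(np.uint8)
    m[:,:150]=0; m[:,275:]=0; m[:150]=0; m[300:]=0
    m=cv2.morphologyEx(m,cv2.MORPH_OPEN,np.ones((5,5)))
    n,l,st,_=cv2.connectedComponentsWithStats(m); k=1+st[1:,4].argmax()
    p=W[l==k]; r=cv2.minAreaRect((p[:,:2]*1000).astype(np.float32))
    return r,np.median(p[:,2]),p[:,:2].mean(0)
def openpot(d,W):
    hsv=cv2.cvtColor(d["frame"],cv2.COLOR_BGR2HSV)
    m=((hsv[...,1]>70)&(W[...,2]>.014)&(W[...,2]<.06)).astype(np.uint8)
    m=cv2.morphologyEx(m,cv2.MORPH_CLOSE,np.ones((7,7)))
    n,l,st,_=cv2.connectedComponentsWithStats(m); k=1+st[1:,4].argmax()
    p=W[l==k]; r=cv2.minAreaRect((p[:,:2]*1000).astype(np.float32)); return r
'''+s[j:]
open("h.py","w").write(s)
E
cat > look.py <<'E'
from h import *
def look(d,a0=None):
    W=world(d); r,z,m=board(d,W); p=openpot(d,W); pc=np.array(p[0])/1000
    h=np.array([.558,-.0525])
    a=np.arctan2(*(pc-h)[::-1])
    q,f=carousel(W,h,a)
    b=np.array(r[0])/1000-q[:2]
    print("board",r,z,m); print("pot",p,"deg",np.degrees(np.arctan2(*(pc-q[:2])[::-1])),np.hypot(*(pc-q[:2])))
    print("car",q[:2],np.degrees(q[2]),f); print("dir",np.degrees(np.arctan2(b[1],b[0])),np.hypot(*b))
if __name__=="__main__":look(dict(np.load("top0.npz")))
E
python3 look.py
```

```text
board ((635.9445190429688, 202.21649169921875), (170.46812438964844, 170.29173278808594), 72.86638641357422) 0.009135745948024835 [0.63531468 0.20191297]
pot ((577.2278442382812, -138.83201599121094), (60.93864822387695, 45.49118423461914), 5.393526077270508) deg -77.72618028617349 0.08882900429675565
car [ 0.55834423 -0.05203339] -82.39765179328373 0.004750279026703215
dir 73.02714535286994 0.2658285335387676
```

The fit checks out: the board is 170 x 170 mm, 266 mm away, and square to the axis. The cup is at -82.4° and the target is 73.0°. I'll push from the notch at -52.4°, stop short and look.

```bash
cat > push.py <<'E'
from bench import *
from look import *
C=np.array([.5583,-.0520])
def pose(phi,z,r=.125):
    a=np.radians(phi); s=(a+np.pi/2)/2
    return [*(C+r*np.array([np.cos(a),np.sin(a)])),z],[0,np.cos(s),np.sin(s),0]
def arc(p0,p1,speed,step=10,z=.025):
    n=max(1,int(np.ceil(abs(p1-p0)/step)))
    fm=0
    for p in np.linspace(p0,p1,n+1)[1:]:
        x,q=pose(p,z,.125/np.cos(np.radians(step/4))); move_l(x,speed,q); fm=max(fm,np.linalg.norm(state()["ft_force"]))
    print("fmax",fm,"t",state()["time"])
def snap(n):
    d=get_image("top"); cv2.imwrite(f"pics/{n}.png",d["frame"]); look(d); return d
E
python3 - <<'E'
from push import *
close()
x,q=pose(-52.4,.16); 
for p in range(-52,104,20): assert inverse_kinematics(*pose(p,.025)) is not None
move_to(x,q); print(state()["time"],state()["finger_gap"])
x,q=pose(-52.4,.025); move_l(x,.08); print(state()["time"],state()["ft_force"])
arc(-52.4,101,.05)
hold(.3); x,q=pose(101,.15); 
print(state()["ft_force"],state()["time"])
move_l(x,.15)
x2=[.40,.25,.25]; move_to(x2,q); print(state()["time"])
snap("a1")
E
```

```text
3.475 0.00034653420648993844
5.3083 [-0.55877015  0.10590659  0.50744759]
fmax 1.3936400196967942 t 14.375
[-0.76773019 -0.00338268  0.09830705] 14.675
16.625
board ((636.118896484375, 202.46478271484375), (170.8050994873047, 170.82931518554688), 72.93096923828125) 0.00903463618744775 [0.63505147 0.20165063]
pot ((591.9711303710938, 30.1215877532959), (44.074337005615234, 44.55267333984375), 63.83103561401367) deg 67.70138007751049 0.08872369646515804
car [ 0.55830635 -0.05196725] 66.83316827962675 0.004923568779382203
dir 72.99487973392665 0.2660647489624138
```

View pics/a1.png

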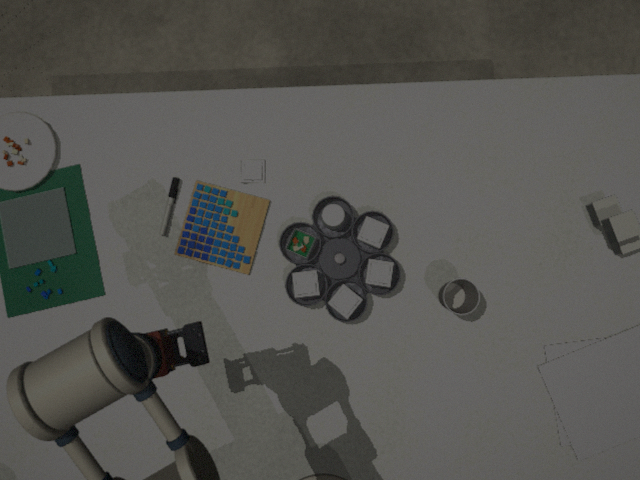

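The first push left the open pot's cup at 66.8°, shown at (300,242) px, and nothing else has moved. The finger leads the notch by about 4.2°, so I'll finish slowly to 107.1°.

```bash
python3 - <<'E'
from push import *
x,q=pose(96.8,.12); move_to(x,q)
x,q=pose(96.8,.025); move_l(x,.08); print(state()["ft_force"],state()["time"])
arc(96.8,107.1,.015,step=6)
hold(.4)
x,q=pose(105.5,.025,.126); move_l(x,.03,q)
x,q=pose(105.5,.14,.126); move_l(x,.12)
move_to([.40,.25,.25],q); print(state()["time"])
snap("a2")
E
```

```text
[-0.36133003 -0.91785994  0.33699371] 19.0333
fmax 1.3464963295262358 t 20.8333
23.5833
board ((636.3761596679688, 202.140380859375), (170.5408477783203, 170.5908660888672), 72.89710998535156) 0.00906747912315527 [0.63494499 0.20159707]
pot ((583.394775390625, 33.559757232666016), (44.84340286254883, 44.104434967041016), 69.76887512207031) deg 73.65349399159975 0.08920618581210013
car [ 0.55828808 -0.05204046] 72.8552495504235 0.004718988644279077
dir 72.92227504059373 0.26590533798122457
```

View pics/a2.png

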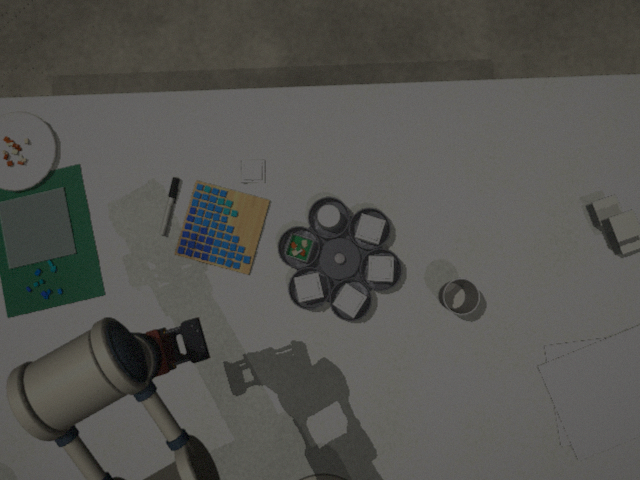

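The open pot's cup, now at (299,246) px, sits at 72.9° against a board direction of 72.9°. The hand is clear and everything else is where it was.

```bash
python3 -c "
from bench import *
print(job_done())"
```

```text
the job is handed in; nothing more can be done
None
```

The job is handed in: the open pot's cup is within about 0.1° of the board's centre line as measured by the top camera, the hand is clear, the measured push force stayed under 1.5 N, and it took about 24 s of the 51 s allowed.

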